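# Load the vibrating deck and set its strength lever

### The arm

A 6-joint arm with a two-finger parallel gripper is mounted at the origin on the work surface. World frame = base frame: x ahead of the robot, y to its left, z up, the work surface at z = 0. Lengths are in mm, angles in rad, forces in N, time in s.
With the tool pointing down it reaches from about 275 to 750 mm from the base axis. Payload 10.2 kg.
Tool frame: the origin (TCP) lies midway between the tips of the shut fingers; the grasp point (between the pads) lies 19 mm behind it; z points along the fingers, y is the line along which they close (so a half turn about z gives the same grasp; the last joint's range is limited). The gripper opens to 85 mm and grips with 20 to 120 N. Pads are 22 mm wide; open, the fingers measure 114 mm over their backs; the gripper's body (76 mm by 85 mm) begins 54 mm behind the grasp point. The pads swing forward as they close: fully open they stand 13 mm farther back than shut.
Start: joints at [-1.365, 0.313, 1.498, -0, 1.331, -0.223], TCP at [218.273, -477.481, 231.294] pointing down, gripper open.
Joint ranges: [-2.94, 2.94], [-0.97, 2.17], [0.19, 2.56], [-1.23, 4.37], [0.02, 3.11], [-2.88, 2.88]. Speed limits (rad/s): [2.39, 2.39, 3.01, 3.14, 3.14, 3.14].

### API

Orientations are given as a unit quaternion [w, x, y, z].
In Python, from rig import ctrl gives the robot as it stands.
- The arm moves only by the tool arm_command, never from a script. Its argument "increments" is a list of rows, each an object with "dr": the turn, a rotation vector about the tool's x, y, z in units of pi/4 rad (1.0 is pi/4 rad), a list of three; "offset": the shift along the tool's x, y, z in units of 120 mm (1.0 is 120 mm), a list of three; "hand": the opening, from -1 (shut) to 1 (fully open). A call has 1 to 8 rows; each row shifts and turns the commanded pose from where the row before left it, along the tool's axes as they then stand; what a row does not reach is not made up. A row lasts 1/10 s, in which the tool goes at most 50 mm and 8.59 degrees, less where a joint would pass 70% of its speed; a pose out of reach is approached as far as the arm can. A call with a number of a shift or a turn outside -1 to 1 is refused whole. A call with a gripper value outside its range is refused whole. The fingers move at their own pace and stop on an object; "grip_force" is the grip in N (left out, the last holds). Time passes only in rows, so rows that do not move let the fingers close. It gives the time, the measured TCP pose, the force, the opening and the grip force at its end, in the units of the state.
- ctrl.sense(): the state, without advancing time (a new reading comes with each control period).
- ctrl.capture(name): name is "scene" or "top" or "wrist"; returns the picture (384x512x3 uint8, red, green, blue); there is no depth.
- ctrl.camera_info(name): a dict with "K" (3x3 intrinsics, pixels), "R" (3x3) and "t" (3): a world point X has camera coordinates R X + t. Camera axes: x right, y down, z forward; pixel columns grow to the right and rows downward; lengths in mm; the calibration is good to about 2 mm. A picture is of the moment at which its call begins: read the wrist's pose just before it. camera_info takes no time and is no camera call; for the wrist camera it gives the pose at the moment of the call.
- ctrl.finish_job(): hands the job in; it is judged then, once.
The state is a dict: "time_s": time; "joints": joint angles; "dq": joint speeds; "tau": joint torques, N m; "eef_pos": TCP position; "ee_rot": TCP orientation; "force": force on the tool from outside, world axes, zero at the start; "wrist_torque": the same for the moment, N m; "grip_width": opening from 0.0 (shut) to 1.0 (fully open); "grip_force": force on a finger pad.
Only numpy, scipy, OpenCV 4.12 (cv2) and the standard library are available. Lean on these libraries where they do the work, as an engineer would, in place of code of your own. Each camera call takes 0.05 s, during which the arm holds its last target. There are 200 camera calls.

### The job

Lay the spatula flat in the empty keyhole-shaped compartment of the vibrating deck, blade in the wide pocket and handle in the narrow channel, setting it down rather than dropping it. Only once it lies there, swing the lever on the grey control box until its pointer is in line with the small brass index tab on the scale's rim, and let go. Do not shift the tab, and leave the brush and everything else where it is.

Things in the scene. Friction and masses are not known exactly. Their poses are not given: they have to be found in the camera images.
- spatula: mixing spatula lying flat on the table: dark wooden handle (107 x 14 mm, 14 mm high) and a flat steel blade (82 mm long, 28 mm wide, 4 mm thick) at its +x end; 189 mm long, about 70 g. Origin on its underside beneath the handle, at the balance point, a good place to grip across y: the handle runs from x = -87 to +20 mm, the blade from +20 to +102 mm. z is up
- spatula_tip (a point): end of the spatula's blade, 102 mm along x from the spatula's origin
- deck: vibrating deck fixed to the table: white box 270 x 180 mm, black rubber top 45 mm above the table. On it aluminium ridges, 12 mm high and 4 mm thick, fence two lengthwise compartments 80 mm apart: a straight one (the brush lies in it) and an empty keyhole-shaped one (wide pocket for a blade, narrow channel for a handle). Origin: centre of its underside; x along the compartments
- slot (a point): floor of the empty keyhole compartment (45 mm above the table), where the spatula's origin comes when it lies properly; x points to the blade pocket, z up. In this frame the blade pocket spans x = 8 to 110 mm, 38 mm wide (shoulder ridges at 8 to 12 mm); the handle channel x = -126 to -61 mm, 24 mm wide; from -61 to 8 mm no ridges: room for fingers
- control: strength control of the deck: grey box 180 x 230 mm, 45 mm high, fixed to the table, with a lever that swings level over its top along a scale of nine white marks 0.2 rad apart. Origin: centre of its underside; the lever and scale point towards its -x side
- lever (a joint): angle of the lever about its upright pivot, rad, 0 (off) to 1.6, growing counter-clockwise seen from above; stiff, stays where it is left (about 3 N at the knob). The lever points along the box's direction (pi - 0.8 + angle) from the pivot
- lever_knob (a point): middle height of the grippable part of the lever's upright black round knob (22 mm across, 50 mm high, top 20 mm above this point), 95 mm from the pivot and 87 mm above the table; x points outward along the lever. The steel arm below it is 14 mm wide with its top 57 mm above the table; its narrow pointer ends 118 mm from the pivot
- lever_pivot (a point): on the lever's upright pivot axis, at the height of point lever_knob
- tab (a joint): angle at which the index tab stands, rad, same zero and sense as the lever: the lever is set when its angle equals this one. The tab is stiff and must stay
- index_tab (a point): top of the index tab, a small brass block (22 mm long, 10 mm wide, its top 62 mm above the table) at the outer rim of the scale, 140 mm from the pivot; x points outward from the pivot
- brush: flat brush with a light wooden handle, 160 mm long, 20 mm wide, 13 mm high, lying in the straight compartment of the deck; stays there. Origin: underside, under the handle near its middle
- bowl: black rubber mixing bowl, 110 mm across, 60 mm high, open top, standing upright. Origin: centre of its underside
- cast: plaster model of a dental arch, 50 x 62 mm, 33 mm high. Origin: centre of its underside
- jar: small jar, 60 mm across, 80 mm high. Origin: centre of its underside
- flask: white plastic bottle, 56 mm across, 150 mm high. Origin: centre of its underside
Mind the look-alikes: they are no part of the job. Leave any orange or purple look-alike of the spatula alone.

How it is judged:
By the outcome, as a careful person would: the job done as asked, in the order asked, and still so for the second after the job is handed in, with the robot touching nothing.
It also fails if it takes over 54 s, if anything falls off the work surface, if the arm or the gripper's body presses on something with over 40 N, if the wrist force passes 120 N, or if a joint passes its speed limit or range.

## Working session

There is one attempt and no reset: what is moved stays moved. The work goes in short steps, Python scripts to look and compute and a tool call to move; the robot and the scene stay as the last step left them, time stands still between calls to the robot, and variables do not carry over. Pictures are saved under pics/ and viewed, at most 10 in all, crops included, and the job is handed in when it is done.

Besides the shell and the picture viewer there is one more tool, called after "Emit:" as name(argument=value, ...), one argument or row to a line, values as JSON. arm_command: Moves the arm, as the interface text tells. Shifts and turns lie within -1 to 1; 1 stands for 120 mm of shift or pi/4 rad of turn. Its arguments: {"type":"object","properties":{"increments":{"type":"array"},"grip_force":{"type":"number"}},"required":["increments"]}

```bash
mkdir -p pics; ls
python3 - <<'E'
from rig import ctrl
import cv2
for n in("scene","top"):
    cv2.imwrite(f"pics/{n}0.png",cv2.resize(ctrl.capture(n)[:,:,::-1],(800,600),interpolation=cv2.INTER_CUBIC))
    cv2.imwrite(f"{n}0raw.png",ctrl.capture(n)[:,:,::-1])
    c=ctrl.camera_info(n);print(n,c["K"],c["R"],c["t"])
s=ctrl.sense();print(s)
E
```

```text
pics
scene [[350.48658402   0.         251.44590876]
 [  0.         350.48658402 195.2802669 ]
 [  0.           0.           1.        ]] [[ 0.82063339  0.57145275  0.00160801]
 [ 0.32981072 -0.47132222 -0.81797326]
 [-0.46667518  0.67178651 -0.57525399]] [-380.7254215   -92.94403941 1458.15779914]
top [[440.42107318   0.         260.40893501]
 [  0.         440.42107318 187.01414369]
 [  0.           0.           1.        ]] [[ 0.13063607 -0.99142678  0.00267568]
 [-0.96930256 -0.12828694 -0.20974987]
 [ 0.20829489  0.02480735 -0.97775142]] [ -49.4809505   476.82049158 1371.11098915]
{'time_s': 0.2, 'joints': array([-1.36540078e+00,  3.13223798e-01,  1.49809249e+00, -2.55140379e-05,
        1.33097679e+00, -2.23395519e-01]), 'dq': array([ 0.00084536, -0.00234696, -0.00379138,  0.00033686, -0.00107279,
       -0.00050916]), 'tau': array([-1.57208133e-04, -4.12023103e+01, -2.59611797e+01, -2.01191160e-04,
        2.98620995e-03, -2.68291211e-05]), 'eef_pos': array([ 218.23834463, -477.34877562,  230.98056104]), 'ee_rot': array([-3.50313732e-04,  9.77104472e-01,  2.12759791e-01, -9.23845981e-06]), 'force': array([-0.17104079,  0.44587071,  0.24918372]), 'wrist_torque': array([ 0.00781655,  0.00766789, -0.0079565 ]), 'grip_force': 0.0, 'grip_width': 1.0031625724857902}
```

View pics/top0.png

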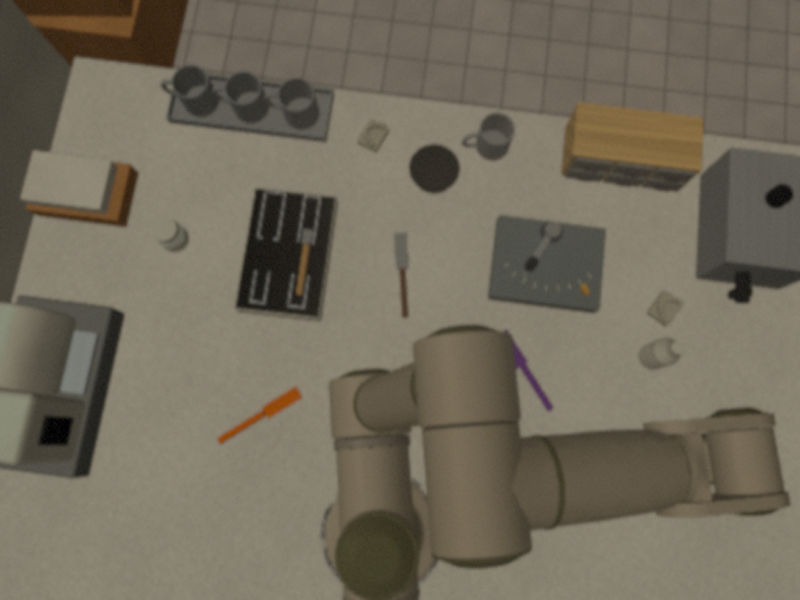

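View pics/scene0.png

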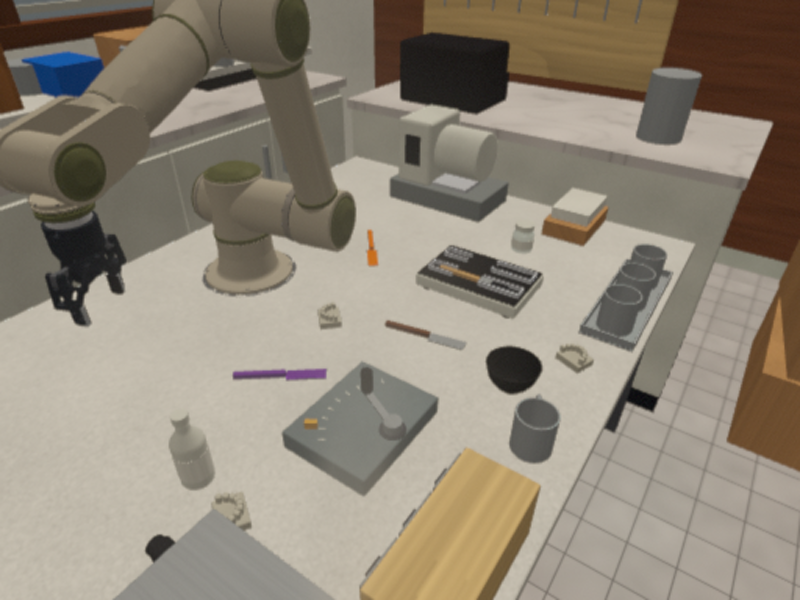

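The top picture (800x600 scale) shows these spatula candidates:
- dark handle with steel blade at (403,275)
- orange at (260,415)
- purple at (530,375)
- the brush in the deck at (305,260)

By the description I choose (403,275). The deck is centred near (287,253), with its left compartment empty. The lever knob is at (531,264), the pivot at (551,231) and the brass tab at (585,287).

```bash
cat > h.py <<'E'
import numpy as np, cv2
from rig import ctrl
def ray(c,uv,z):
    K,R,t=(np.array(c[k]) for k in"KRt")
    d=R.T@np.linalg.solve(K,np.array([uv[0],uv[1],1.])); o=-R.T@t
    return o+d*(z-o[2])/d[2]
def pix(c,X):
    p=np.array(c["K"])@(np.array(c["R"])@np.array(X)+c["t"]);return p[:2]/p[2]
E
python3 - <<'E'
from h import *
im=cv2.imread("top0raw.png"); c=ctrl.camera_info("top")
cr=im[110:205,145:395]; cv2.imwrite("pics/crop1.png",cv2.resize(cr,(800,304),interpolation=cv2.INTER_CUBIC))
for n,uv,z in[("blade tip",(256.5,149),4),("handle end",(259.5,203),10),("joint",(258.5,171),7),
 ("deck TL",(164,122),45),("deck TR",(214.5,127),45),("deck BR",(204.5,203),45),("deck BL",(152,196.5),45),
 ("knob",(339.8,169),107),("pivot",(352.6,147.8),60),("tab",(374.4,184),62),
 ("ctl TL",(320,139),45),("ctl TR",(387,146),45),("ctl BR",(382,198),45),("ctl BL",(313,191),45)]:
    print(n,ray(c,uv,z).round(1))
E
```

```text
blade tip [618.4  45.    4. ]
handle end [434.   10.3  10. ]
joint [542.1  28.    7. ]
deck TL [658.6 362.3  45. ]
deck TR [663.4 192.2  45. ]
deck BR [404.7 184.8  45. ]
deck BL [403.5 355.9  45. ]
knob [ 556.9 -226.6  107. ]
pivot [ 646.8 -268.7   60. ]
tab [ 534.6 -348.2   62. ]
ctl TL [ 668.  -161.3   45. ]
ctl TR [ 673.  -383.7   45. ]
ctl BR [ 495.9 -380.1   45. ]
ctl BL [ 489.6 -156.9   45. ]
```

View pics/crop1.png

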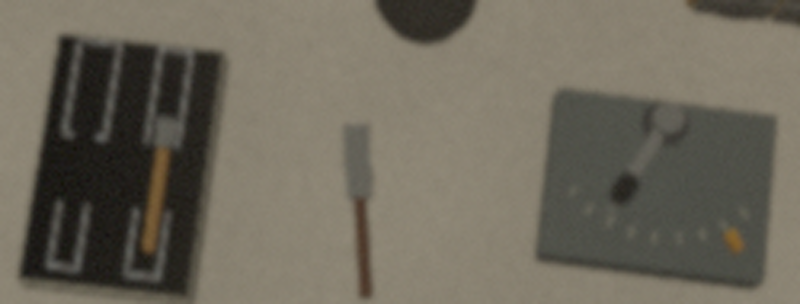

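The crop confirms the choice: dark wooden handle, grey steel blade pointing to +x. The wide pocket is at the far +x end of the empty left compartment.

Emit:
arm_command(
  increments=[
    {"offset": [0.287, -0.198, -0.02], "dr": [0, 0, 0], "hand": 1},
    {"offset": [0.287, -0.198, -0.02], "dr": [0, 0, 0], "hand": 1},
    {"offset": [0.287, -0.198, -0.02], "dr": [0, 0, 0], "hand": 1},
    {"offset": [0.287, -0.198, -0.02], "dr": [0, 0, 0], "hand": 1},
    {"offset": [0.287, -0.198, -0.02], "dr": [0, 0, 0], "hand": 1},
    {"offset": [0.287, -0.198, -0.02], "dr": [0, 0, 0], "hand": 1},
    {"offset": [0.287, -0.198, -0.02], "dr": [0, 0, 0], "hand": 1},
    {"offset": [0.287, -0.198, -0.02], "dr": [0, 0, 0], "hand": 1},
  ],
)

```text
time_s: 1.0
eef_pos: [390.3, -188.4, 250.6]
ee_rot: [0.0, 0.977, 0.213, 0.0]
force: [1.1, -0.3, -0.2]
grip_width: 1.0
grip_force: 0.0
```

Emit:
arm_command(
  increments=[
    {"offset": [0.287, -0.198, 0], "dr": [0, 0, 0], "hand": 1},
    {"offset": [0.287, -0.198, 0], "dr": [0, 0, 0], "hand": 1},
    {"offset": [0.287, -0.198, 0], "dr": [0, 0, 0], "hand": 1},
    {"offset": [0.287, -0.198, 0], "dr": [0, 0, 0], "hand": 1},
    {"offset": [0.287, -0.198, 0], "dr": [0, 0, 0], "hand": 1},
    {"offset": [0.287, -0.198, 0], "dr": [0, 0, 0], "hand": 1},
    {"offset": [0, 0, 0], "dr": [0, 0, 0.15], "hand": 1},
    {"offset": [0, 0, 0], "dr": [0, 0, 0.15], "hand": 1},
  ],
)

```text
time_s: 1.8
eef_pos: [518.6, 26.7, 250.0]
ee_rot: [-0.0, 0.995, 0.095, -0.0]
force: [1.0, 0.6, -1.2]
grip_width: 0.998
grip_force: 0.0
```

Emit:
arm_command(
  increments=[
    {"offset": [0, 0, 0], "dr": [0, 0, 0], "hand": 1},
    {"offset": [0, 0, 0], "dr": [0, 0, 0], "hand": 1},
    {"offset": [0, 0, 0], "dr": [0, 0, 0], "hand": 1},
  ],
)

```text
time_s: 2.1
eef_pos: [518.4, 25.3, 250.5]
ee_rot: [-0.0, 0.995, 0.097, -0.0]
force: [-0.5, 0.4, 0.7]
grip_width: 1.002
grip_force: 0.0
```

Run:
```python
from h import *
s=ctrl.sense();print(s["time_s"],s["eef_pos"],s["ee_rot"],s["joints"])
c=ctrl.camera_info("wrist");im=ctrl.capture("wrist")[:,:,::-1]
print(c)
cv2.imwrite("w1.png",im);np.save("w1.npy",c,allow_pickle=True)
cv2.imwrite("pics/w1.png",cv2.resize(im,(800,600)))
```

```text
2.1 [518.39199686  25.30402312 250.52259996] [-7.14856683e-06  9.95250618e-01  9.73458128e-02 -1.69788340e-05] [-1.77228235e-01  2.85942215e-01  1.48318569e+00  4.63966922e-06
  1.37250131e+00  1.19856674e+00]
{'K': array([[317.28410172,   0.        , 258.62437024],
       [  0.        , 317.28410172, 192.40127267],
       [  0.        ,   0.        ,   1.        ]]), 'R': array([[ 1.94037611e-01, -9.80994062e-01,  2.35036542e-04],
       [-9.40457366e-01, -1.85951405e-01,  2.84538255e-01],
       [-2.79086633e-01, -5.54321651e-02, -9.58664658e-01]]), 't': array([-76.11707629, 450.0243089 , 544.3541383 ])}
```

View pics/w1.png

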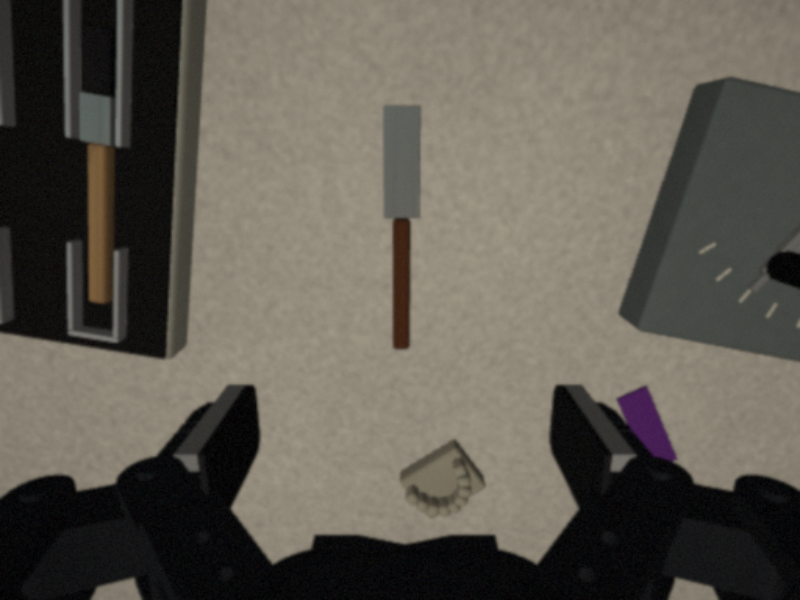

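The wrist picture shows the spatula aligned with the tool: blade tip at (402,105), joint at (402,218), handle end at (401,348). The cast behind it lies clear of the fingers.

Run:
```python
from h import *
c=np.load("w1.npy",allow_pickle=True).item()
f=.64
T=ray(c,(402*f,104.5*f),4);J=ray(c,(402*f,218*f),4);H=ray(c,(401*f,346*f),14)
im=cv2.imread("w1.png");
hsv=cv2.cvtColor(im,cv2.COLOR_BGR2HSV);print(hsv[170,257],hsv[110,257])
m=((hsv[:,:,1]>120)&((hsv[:,:,0]<12)|(hsv[:,:,0]>175))).astype(np.uint8)
m[:,:220]=0;m[:,300:]=0
b,mx=cv2.findContours(m,0,2)[0],0
q=max(b,key=cv2.contourArea);print(cv2.minAreaRect(q))
p=q[:,0,:];print([ray(c,(p[p[:,1]==v,0].mean(),v),14).round(1) for v in(150,215)])
print(T,J,H,np.degrees(np.arctan2(*(T-H)[1::-1])),np.linalg.norm((T-H)[:2]))
u=(T-H)/np.linalg.norm(T-H);print("origin",T-102*u, H+87*u)
for v in (150,215):
  xs=p[np.abs(p[:,1]-v)<=0,0];print(xs)
```

```text
[ 11 171  64] [42 13 97]
((256.5, 181.5), (81.0, 9.0), 90.0)
[array([531.5,  27.1,  14. ]), array([448.2,  19.7,  14. ])]
[623.45256307  47.29794057   4.        ] [542.19872634  31.32795101   4.        ] [440.71047325  12.17920811  14.        ] 10.87827735010357 186.08599291903914
origin [523.42978958  28.07591555   9.47343929] [526.02401535  28.57446474   9.33147825]
[259]
[252]
```

Emit:
arm_command(
  increments=[
    {"offset": [0.05, -0.016, 0.35], "dr": [0, 0, 0], "hand": 1},
    {"offset": [0, 0, 0.4], "dr": [0, 0, 0], "hand": 0.2},
    {"offset": [0, 0, 0.4], "dr": [0, 0, 0], "hand": 0},
    {"offset": [0, 0, 0.4], "dr": [0, 0, 0], "hand": 0},
    {"offset": [0, 0, 0.3], "dr": [0, 0, 0], "hand": 0},
    {"offset": [0, 0, 0.15], "dr": [0, 0, 0], "hand": 0},
    {"offset": [0, 0, 0.05], "dr": [0, 0, 0], "hand": 0},
    {"offset": [0, 0, 0], "dr": [0, 0, 0], "hand": 0},
  ],
  grip_force=40,
)

```text
time_s: 2.95
eef_pos: [524.0, 28.4, 4.4]
ee_rot: [-0.0, 0.995, 0.097, -0.0]
force: [-0.4, -0.7, 0.3]
grip_width: 0.499
grip_force: 0.0
```

Emit:
arm_command(
  increments=[
    {"offset": [0, 0, 0], "dr": [0, 0, 0], "hand": -0.5},
    {"offset": [0, 0, 0], "dr": [0, 0, 0], "hand": -1},
    {"offset": [0, 0, 0], "dr": [0, 0, 0], "hand": -1},
    {"offset": [0, 0, 0], "dr": [0, 0, 0], "hand": -1},
    {"offset": [0, 0, 0], "dr": [0, 0, 0], "hand": -1},
    {"offset": [0, 0, 0], "dr": [0, 0, 0], "hand": -1},
    {"offset": [0, 0, 0], "dr": [0, 0, 0], "hand": -1},
  ],
)

```text
time_s: 3.65
eef_pos: [524.9, 28.4, 5.9]
ee_rot: [0.0, 0.995, 0.097, 0.001]
force: [-0.8, -0.9, 7.1]
grip_width: 0.145
grip_force: 40.6
```

Emit:
arm_command(
  increments=[
    {"offset": [0, 0, -0.15], "dr": [0, 0, 0], "hand": -1},
    {"offset": [0, 0, -0.35], "dr": [0, 0, 0], "hand": -1},
    {"offset": [0, 0, -0.35], "dr": [0, 0, 0], "hand": -1},
    {"offset": [0, 0, -0.35], "dr": [0, 0, 0], "hand": -1},
    {"offset": [0, 0, -0.35], "dr": [0, 0, 0], "hand": -1},
    {"offset": [0, 0, -0.35], "dr": [0, 0, 0], "hand": -1},
    {"offset": [-0.05, -0.2, 0], "dr": [0, 0, 0], "hand": -1},
    {"offset": [0, -0.33, 0], "dr": [0, 0, 0], "hand": -1},
  ],
)

```text
time_s: 4.45
eef_pos: [506.0, 89.2, 234.2]
ee_rot: [0.0, 0.995, 0.095, 0.002]
force: [-0.7, -0.3, -0.7]
grip_width: 0.145
grip_force: 39.8
```

Emit:
arm_command(
  increments=[
    {"offset": [0, -0.33, 0], "dr": [0, 0, 0], "hand": -1},
    {"offset": [0, -0.33, 0], "dr": [0, 0, 0], "hand": -1},
    {"offset": [0, -0.3, 0], "dr": [0, 0, 0], "hand": -1},
    {"offset": [0, -0.15, 0], "dr": [0, 0, 0.07], "hand": -1},
    {"offset": [0, 0, 0], "dr": [0, 0, 0.14], "hand": -1},
    {"offset": [0, 0, 0], "dr": [0, 0, 0], "hand": -1},
    {"offset": [0, 0, 0], "dr": [0, 0, 0], "hand": -1},
    {"offset": [0, 0, 0], "dr": [0, 0, 0], "hand": -1},
  ],
)

```text
time_s: 5.25
eef_pos: [480.4, 220.1, 232.7]
ee_rot: [-0.0, 1.0, 0.015, 0.0]
force: [-0.3, -0.2, -1.0]
grip_width: 0.148
grip_force: 39.8
```

Run:
```python
from h import *
s=ctrl.sense();print(s["time_s"],s["eef_pos"],s["ee_rot"],s["grip_width"],s["grip_force"],s["wrist_torque"])
c=ctrl.camera_info("wrist");im=ctrl.capture("wrist")[:,:,::-1]
cv2.imwrite("w2.png",im);np.save("w2.npy",c,allow_pickle=True)
cv2.imwrite("pics/w2.png",cv2.resize(im,(800,600),interpolation=cv2.INTER_CUBIC))
```

```text
5.25 [480.44405133 220.12880112 232.70746167] [-3.62123752e-05  9.99890883e-01  1.47715946e-02  1.46663827e-04] 0.14754739310698767 39.823206067085266 [ 0.00726629 -0.03843266 -0.03287037]
```

View pics/w2.png

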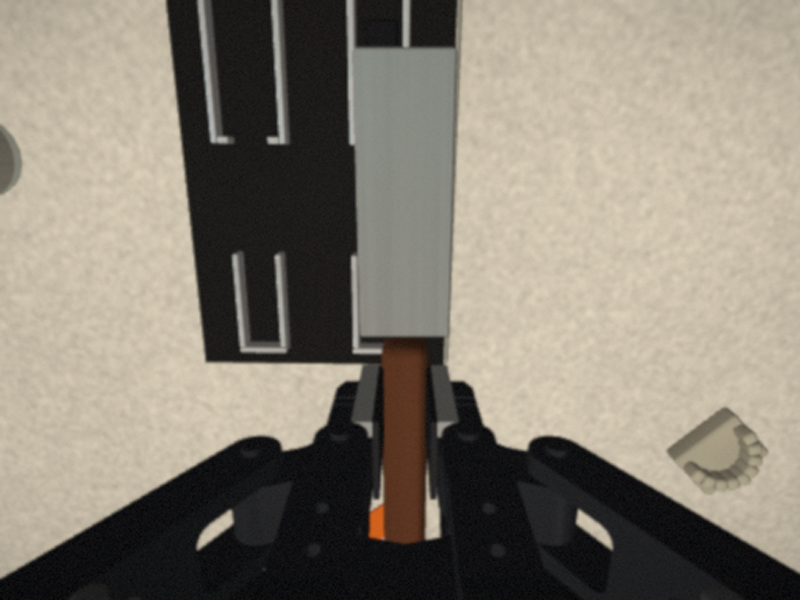

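The spatula is held straight and level. The empty keyhole is on the left: pocket shoulders at (222,140) and (278,140), channel tips at (238,254) and (281,254), closed end at (263,350). I'll take one close crop of it.

Run:
```python
from h import *
im=cv2.imread("w2.png");c=np.load("w2.npy",allow_pickle=True).item()
print(-np.array(c["R"]).T@c["t"])
a=cv2.resize(im[70:235,120:200],(385,800)[::1] if 0 else (291,600),interpolation=cv2.INTER_CUBIC)
b=cv2.resize(im[0:100,120:200],(480,600),interpolation=cv2.INTER_CUBIC)
cv2.imwrite("pics/crop2.png",cv2.convertScaleAbs(np.hstack([a,b]),alpha=1.5))
g=cv2.cvtColor(im,cv2.COLOR_BGR2GRAY)
for r in (10,40,80,170,200,210): print(r,g[r,120:195].tolist())
for k in (145,154,176,181,168): print(k,g[80:100,k].tolist(),g[155:170,k].tolist(),g[215:238,k].tolist())
```

```text
[553.23904827 222.11845467 376.02318698]
10 [22, 23, 22, 27, 23, 27, 53, 109, 152, 165, 149, 114, 88, 79, 76, 64, 44, 27, 24, 25, 24, 27, 27, 28, 25, 24, 23, 26, 29, 23, 23, 26, 23, 25, 22, 21, 22, 24, 25, 25, 24, 24, 25, 22, 28, 25, 26, 29, 23, 27, 25, 22, 29, 72, 131, 161, 167, 152, 113, 87, 73, 50, 30, 25, 29, 28, 27, 29, 23, 26, 26, 22, 26, 27, 27]
40 [26, 24, 25, 26, 24, 22, 26, 23, 29, 72, 133, 163, 163, 141, 105, 85, 82, 75, 55, 33, 24, 27, 27, 26, 24, 23, 23, 25, 26, 27, 24, 27, 26, 27, 24, 24, 25, 22, 26, 26, 26, 24, 26, 23, 26, 27, 25, 24, 30, 21, 24, 23, 25, 24, 31, 86, 154, 173, 167, 135, 100, 79, 66, 44, 28, 29, 25, 31, 26, 25, 25, 25, 25, 26, 28]
80 [27, 25, 28, 22, 23, 27, 28, 32, 28, 24, 25, 26, 30, 88, 157, 178, 171, 134, 95, 86, 83, 71, 45, 30, 23, 27, 28, 26, 25, 26, 28, 27, 25, 24, 26, 26, 24, 24, 28, 24, 23, 25, 26, 30, 25, 25, 27, 27, 25, 26, 27, 25, 26, 22, 26, 25, 27, 76, 137, 173, 171, 146, 107, 84, 68, 43, 28, 28, 28, 26, 24, 29, 26, 24, 26]
170 [201, 201, 198, 188, 143, 81, 36, 27, 29, 27, 29, 25, 26, 29, 32, 30, 25, 27, 24, 28, 28, 31, 29, 25, 27, 27, 28, 
[... 1427 characters left out ...]
 25, 24, 29] [25, 27, 26, 27, 30, 25, 30, 63, 113, 150, 153, 136, 131, 126, 113] [26, 26, 33, 48, 73, 80, 90, 125, 162, 162, 125, 65, 27, 24, 28, 34, 56, 112, 170, 186, 187, 187, 190]
181 [146, 149, 153, 157, 158, 161, 161, 164, 165, 165, 165, 142, 81, 35, 27, 28, 29, 25, 29, 26] [25, 27, 29, 26, 30, 39, 59, 72, 78, 79, 79, 79, 80, 81, 82] [166, 167, 168, 168, 170, 171, 161, 140, 159, 159, 125, 67, 32, 28, 27, 31, 54, 120, 183, 196, 196, 196, 196]
168 [25, 26, 24, 25, 27, 27, 26, 29, 24, 26, 26, 26, 24, 29, 29, 29, 28, 27, 26, 28] [25, 26, 28, 26, 28, 26, 29, 26, 30, 27, 25, 25, 28, 27, 29] [24, 27, 35, 53, 76, 81, 94, 129, 165, 164, 123, 65, 28, 25, 28, 34, 69, 133, 186, 202, 205, 205, 203]
```

View pics/crop2.png

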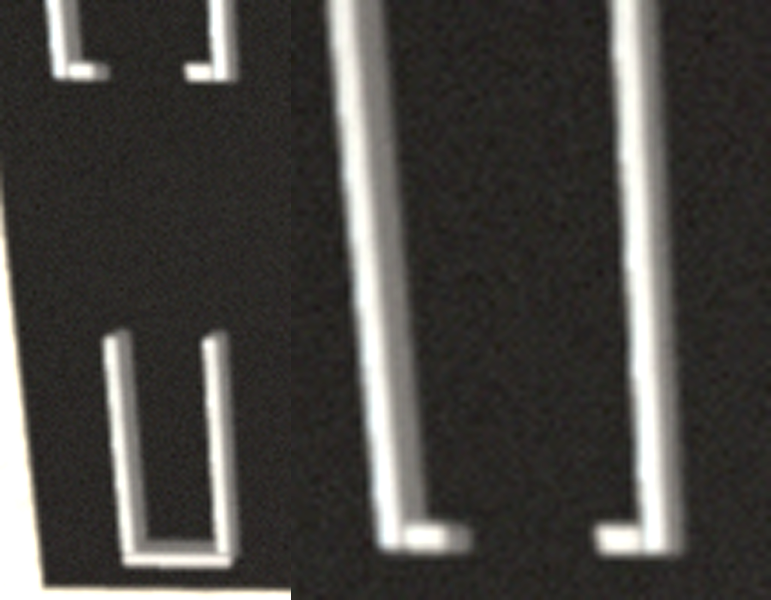

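The crop clearly shows the ridge tops (bright) and their inner sides (grey), so I'll cast their left edges and the end edges onto z = 57.

Run:
```python
from h import *
c=np.load("w2.npy",allow_pickle=True).item()
L=[];
for r,a,b in[(10,126.75,173.4),(40,129.4,175.1),(80,133.1,177.3),(170,148.3,175.75),(200,151.1,177.45),(210,152,178.1)]:
    A=ray(c,(a,r),57);B=ray(c,(b,r),57);L.append((A+B)/2);print(A.round(1),B.round(1))
L=np.array(L);p=np.polyfit(L[:,0],L[:,1],1);th=np.arctan(p[0]);print("yaw",np.degrees(th),"res",(np.polyval(p,L[:,0])-L[:,1]).round(2))
e1=ray(c,(176,91.85),57)[0];e2=ray(c,(168,225.5),57)[0];print(e1,e2,e1-e2)
x0=((e1-8)+(e2+130))/2; y0=np.polyval(p,x0)-2
print("slot",x0,y0)
# spatula tip/joint in hand, assuming blade top height: TCP z - ~2
s=ctrl.sense();z=s["eef_pos"][2]-2
for n,uv in[("tip",(405*.64,46.5*.64)),("joint",(403.5*.64,337*.64)),("handle",(404*.64,480*.64))]:
    print(n,ray(c,uv,z+ (10 if n=="handle" else 0)))
print(s["eef_pos"])
```

```text
[625.6 342.4  57. ] [626.8 300.7  57. ]
[601.  342.2  57. ] [602.3 300.2  57. ]
[566.4 341.6  57. ] [567.6 299.7  57. ]
[479.3 333.2  57. ] [480.2 305.1  57. ]
[447.  332.5  57. ] [447.8 304.7  57. ]
[435.8 332.3  57. ] [436.6 304.5  57. ]
yaw 0.9620543706198932 res [ 0.06 -0.01 -0.06  0.   -0.    0.02]
556.8390424820467 418.4419279894855 138.39711449256117
slot 548.6404852357662 318.299267709256
tip [580.51469231 222.67001372 230.63176629]
joint [498.29319146 220.64262335 230.63176629]
handle [453.44962386 219.14995671 240.63176629]
[480.43939099 220.14812749 232.63176629]
```

Emit:
arm_command(
  increments=[
    {"offset": [0.2, -0.26, 0], "dr": [0, 0, 0], "hand": -1},
    {"offset": [0.2, -0.27, 0], "dr": [0, 0, 0], "hand": -1},
    {"offset": [0.209, -0.27, 0], "dr": [0, 0, 0.01], "hand": -1},
    {"offset": [0, 0, 0.35], "dr": [0, 0, 0], "hand": -1},
    {"offset": [0, 0, 0.35], "dr": [0, 0, 0], "hand": -1},
    {"offset": [0, 0, 0.3], "dr": [0, 0, 0], "hand": -1},
    {"offset": [0, 0, 0.25], "dr": [0, 0, 0], "hand": -1},
    {"offset": [0, 0, 0], "dr": [0, 0, 0], "hand": -1},
  ],
)

```text
time_s: 6.1
eef_pos: [548.8, 317.4, 78.4]
ee_rot: [0.001, 1.0, 0.01, -0.004]
force: [1.2, 0.1, 0.1]
grip_width: 0.149
grip_force: 39.8
```

Emit:
arm_command(
  increments=[
    {"offset": [0, 0, 0], "dr": [0, 0, 0], "hand": -1},
    {"offset": [0, 0, 0], "dr": [0, 0, 0], "hand": -1},
  ],
)

```text
time_s: 6.3
eef_pos: [551.8, 318.8, 84.8]
ee_rot: [-0.001, 1.0, 0.01, 0.002]
force: [0.5, 0.2, -0.8]
grip_width: 0.151
grip_force: 39.8
```

Run:
```python
from h import *
s=ctrl.sense();print(s["time_s"],s["eef_pos"],s["ee_rot"],s["force"],s["grip_width"])
c=ctrl.camera_info("wrist");im=ctrl.capture("wrist")[:,:,::-1]
cv2.imwrite("w3.png",im);np.save("w3.npy",c,allow_pickle=True)
cv2.imwrite("pics/w3.png",cv2.convertScaleAbs(cv2.resize(im,(800,600),interpolation=cv2.INTER_CUBIC),alpha=1.5))
```

```text
6.3 [551.77795306 318.82072626  84.8404519 ] [-6.11570313e-04  9.99945669e-01  1.02586693e-02  1.74488605e-03] [ 0.50051741  0.17607485 -0.84777443] 0.15064740794787415
```

View pics/w3.png

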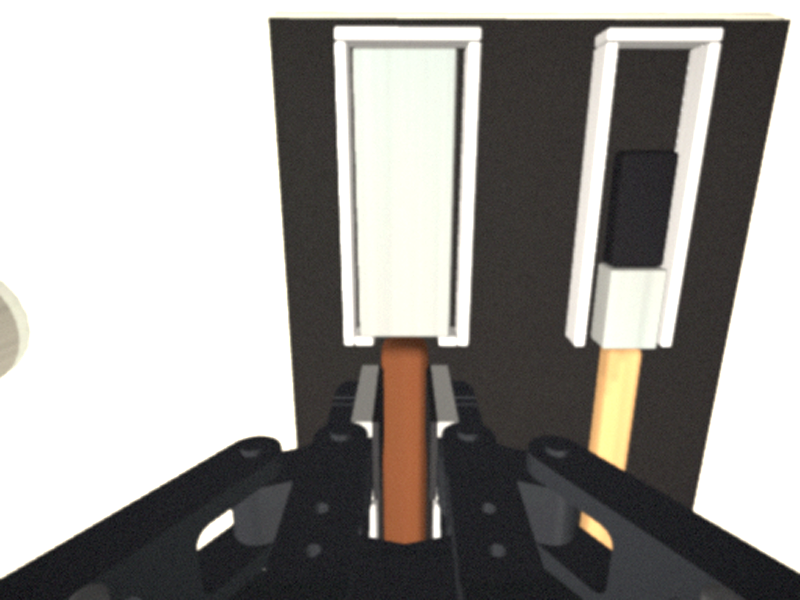

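The blade hovers over the pocket, with its tip at (405,47) and the ridges' inner edges near columns 350 and 467. I'll check the offset.

Run:
```python
from h import *
c=np.load("w3.npy",allow_pickle=True).item();im=cv2.cvtColor(cv2.imread("w3.png"),cv2.COLOR_BGR2GRAY)
zb=84.84-1.9;f=.64
for r in(50,100,150,190): print(r,im[r,210:312].tolist())
for n,u,v,z in[("tip",405.5,46.5,zb),("joint",404,338,zb),("ridgeL outer top",336,60,57),("ridgeR outer top",480,60,57),("L outer low",344,330,57),("R outer low",468,330,57),("shoulder near",360,346,57),("shoulder near",452,346,57),("far outer",408,28,57)]:
    print(n,ray(c,(u*f,v*f),z).round(1))
```

```text
50 [34, 35, 35, 46, 113, 187, 214, 217, 216, 217, 206, 172, 130, 107, 90, 98, 148, 167, 170, 170, 170, 171, 173, 173, 171, 172, 172, 171, 170, 168, 168, 169, 170, 171, 169, 169, 171, 167, 166, 166, 168, 168, 170, 169, 169, 169, 168, 169, 171, 171, 169, 169, 171, 169, 170, 169, 168, 169, 168, 168, 169, 167, 166, 167, 166, 168, 170, 167, 168, 167, 168, 169, 168, 170, 170, 167, 168, 166, 164, 163, 146, 114, 72, 39, 33, 44, 86, 138, 165, 194, 210, 217, 216, 216, 211, 195, 150, 90, 49, 34, 35, 34]
100 [37, 36, 37, 32, 41, 81, 153, 204, 219, 220, 219, 217, 189, 148, 117, 100, 86, 123, 159, 170, 170, 170, 171, 172, 174, 174, 172, 174, 172, 171, 172, 170, 170, 170, 171, 171, 170, 169, 167, 169, 169, 169, 170, 171, 170, 169, 170, 172, 170, 171, 170, 170, 171, 172, 170, 171, 168, 170, 168, 169, 169, 170, 170, 168, 171, 168, 170, 167, 169, 166, 170, 169, 169, 170, 170, 170, 168, 167, 164, 141, 99, 58, 38, 37, 78, 139, 164, 187, 210, 221, 221, 220, 215, 195, 144, 82, 40, 36, 33, 36, 34, 33]
150 [35, 36, 35, 36, 34, 37, 42, 112, 196, 221, 221, 221, 217, 202, 166, 125, 104, 81, 102, 155, 171, 172,
[... 462 characters left out ...]
, 125, 103, 76, 95, 156, 172, 171, 169, 168, 171, 173, 172, 172, 171, 172, 170, 166, 169, 168, 166, 167, 167, 165, 168, 166, 170, 172, 173, 173, 171, 170, 171, 170, 171, 173, 172, 171, 169, 170, 169, 171, 171, 173, 172, 170, 170, 170, 169, 171, 171, 169, 171, 166, 167, 168, 172, 172, 171, 171, 171, 164, 133, 82, 43, 43, 79, 140, 170, 203, 220, 222, 223, 221, 211, 167, 98, 49, 35, 33, 34, 37, 37, 35, 36, 39, 34]
tip [651.9 320.3  82.9]
joint [569.4 319.   82.9]
ridgeL outer top [652.6 342.2  57. ]
ridgeR outer top [653.5 296.8  57. ]
L outer low [562.3 340.9  57. ]
R outer low [563.2 295.4  57. ]
shoulder near [556.1 335.1  57. ]
shoulder near [556.8 301.   57. ]
far outer [662.1 319.7  57. ]
```

Emit:
arm_command(
  increments=[
    {"offset": [-0.008, 0.006, 0.07], "dr": [0, 0, 0], "hand": -1},
    {"offset": [0, 0, 0.07], "dr": [0, 0, 0], "hand": -1},
    {"offset": [0, 0, 0.06], "dr": [0, 0, 0], "hand": -1},
    {"offset": [0, 0, 0], "dr": [0, 0, 0], "hand": -1},
    {"offset": [0, 0, 0], "dr": [0, 0, 0], "hand": -1},
    {"offset": [0, 0, 0], "dr": [0, 0, 0], "hand": -1},
  ],
)

```text
time_s: 6.95
eef_pos: [549.7, 317.9, 58.6]
ee_rot: [-0.0, 1.0, 0.01, -0.0]
force: [0.0, -0.4, -0.8]
grip_width: 0.151
grip_force: 39.9
```

Emit:
arm_command(
  increments=[
    {"offset": [0, 0, 0.02], "dr": [0, 0, 0], "hand": -1},
    {"offset": [0, 0, 0.02], "dr": [0, 0, 0], "hand": -1},
    {"offset": [0, 0, 0.01], "dr": [0, 0, 0], "hand": -1},
    {"offset": [0, 0, 0], "dr": [0, 0, 0], "hand": -1},
    {"offset": [0, 0, 0], "dr": [0, 0, 0], "hand": -1},
  ],
)

```text
time_s: 7.45
eef_pos: [550.6, 318.2, 55.8]
ee_rot: [-0.0, 1.0, 0.01, 0.002]
force: [-6.9, -3.2, 22.2]
grip_width: 0.145
grip_force: 52.3
```

Emit:
arm_command(
  increments=[
    {"offset": [0, 0, 0.01], "dr": [0, 0, 0], "hand": -1},
    {"offset": [0, 0, 0], "dr": [0, 0, 0], "hand": -1},
    {"offset": [0, 0, 0], "dr": [0, 0, 0], "hand": -1},
  ],
)

```text
time_s: 7.75
eef_pos: [550.7, 318.3, 55.5]
ee_rot: [-0.001, 1.0, 0.01, 0.002]
force: [-9.7, -4.1, 27.6]
grip_width: 0.148
grip_force: 55.8
```

Contact came about 5 mm earlier than expected. I'll ease off and look.

Emit:
arm_command(
  increments=[
    {"offset": [0, 0, -0.015], "dr": [0, 0, 0], "hand": -1},
    {"offset": [0, 0, 0], "dr": [0, 0, 0], "hand": -1},
    {"offset": [0, 0, 0], "dr": [0, 0, 0], "hand": -1},
  ],
)

```text
time_s: 8.05
eef_pos: [550.5, 318.2, 56.0]
ee_rot: [-0.0, 1.0, 0.01, 0.002]
force: [-5.3, -2.8, 18.7]
grip_width: 0.146
grip_force: 50.5
```

Run:
```python
from h import *
s=ctrl.sense();print(s["time_s"],s["eef_pos"],s["ee_rot"],s["force"],s["wrist_torque"])
c=ctrl.camera_info("wrist");im=ctrl.capture("wrist")[:,:,::-1]
cv2.imwrite("w4.png",im);np.save("w4.npy",c,allow_pickle=True)
a=cv2.resize(im,(640,480),interpolation=cv2.INTER_CUBIC)
cs=ctrl.camera_info("scene");sc=ctrl.capture("scene")[:,:,::-1]
u,v=pix(cs,[540,280,50]).astype(int);print(u,v)
b=cv2.resize(sc[v-35:v+35,u-50:u+50],(800,560),interpolation=cv2.INTER_CUBIC)
cv2.imwrite("pics/w4.png",cv2.convertScaleAbs(np.vstack([cv2.resize(a,(400,300)),cv2.resize(b,(400,300))]),alpha=1.4))
g=cv2.cvtColor(im,cv2.COLOR_BGR2GRAY)
for r in(50,100,150,190): print(r,g[r,210:312:1].tolist())
```

```text
8.05 [550.50556094 318.17623297  55.98738274] [-4.38295521e-04  9.99945553e-01  1.03136617e-02  1.52536180e-03] [-5.27709517 -2.75597204 18.68201472] [-0.47304102  0.90150967 -0.02772423]
308 172
50 [211, 192, 161, 128, 108, 103, 85, 55, 35, 33, 33, 36, 33, 32, 37, 85, 145, 167, 171, 172, 171, 172, 172, 174, 173, 173, 173, 170, 171, 168, 169, 171, 170, 171, 170, 168, 168, 166, 166, 167, 167, 167, 168, 170, 167, 169, 169, 169, 171, 169, 167, 169, 168, 170, 170, 168, 167, 167, 167, 167, 169, 168, 167, 166, 168, 168, 169, 167, 168, 168, 167, 168, 168, 168, 170, 166, 168, 166, 165, 161, 147, 117, 71, 42, 35, 32, 33, 35, 37, 37, 37, 54, 99, 142, 158, 171, 200, 215, 219, 217, 216, 216]
100 [219, 218, 213, 191, 155, 121, 108, 98, 71, 46, 36, 39, 34, 36, 35, 38, 66, 119, 158, 170, 169, 170, 170, 171, 172, 175, 173, 173, 171, 173, 169, 171, 169, 171, 171, 170, 171, 170, 167, 166, 168, 169, 170, 169, 169, 169, 171, 171, 173, 170, 170, 170, 170, 171, 170, 170, 171, 170, 171, 170, 171, 169, 170, 169, 169, 170, 169, 168, 167, 166, 167, 169, 170, 170, 170, 168, 168, 169, 165, 142, 99, 59, 42, 37, 
[... 373 characters left out ...]
, 173, 171, 170, 169, 170, 169, 170, 168, 169, 169, 168, 170, 170, 173, 173, 169, 169, 168, 164, 134, 87, 50, 38, 37, 37, 36, 39, 38, 54, 103, 146, 162, 182, 209, 220, 224, 223, 222, 220, 205, 168, 100, 52]
190 [196, 220, 222, 221, 220, 215, 197, 162, 125, 110, 101, 69, 44, 37, 36, 35, 33, 35, 45, 91, 153, 170, 172, 170, 170, 172, 171, 171, 173, 172, 172, 171, 167, 168, 166, 167, 166, 165, 167, 164, 170, 171, 173, 173, 173, 172, 172, 169, 172, 171, 172, 171, 171, 169, 170, 170, 169, 172, 172, 173, 172, 170, 168, 170, 170, 171, 170, 168, 166, 167, 170, 172, 173, 172, 170, 172, 164, 134, 83, 45, 36, 37, 34, 35, 36, 38, 80, 141, 158, 174, 205, 220, 222, 222, 223, 222, 212, 172, 103, 54, 37, 35]
```

View pics/w4.png

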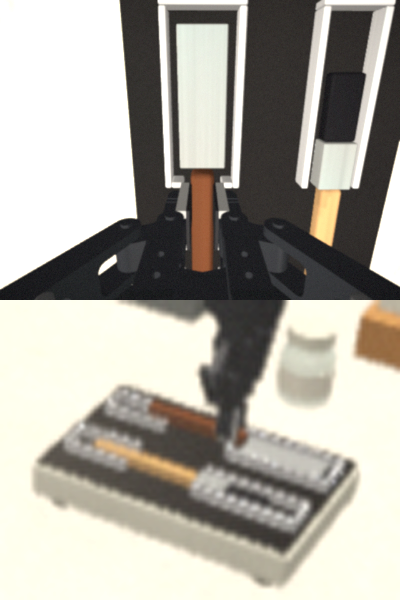

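The blade is inside the pocket, but the fingers (22 mm pads at the balance point) are resting on the shoulder ridges at x = 8 to 12. I'll put the spatula back on the free table and regrip it about 20 mm further back.

Emit:
arm_command(
  increments=[
    {"offset": [0, 0, -0.1], "dr": [0, 0, 0], "hand": -1},
    {"offset": [0, 0, -0.3], "dr": [0, 0, 0], "hand": -1},
    {"offset": [0, 0, -0.3], "dr": [0, 0, 0], "hand": -1},
    {"offset": [-0.057, 0.25, -0.1], "dr": [0, 0, 0], "hand": -1},
    {"offset": [-0.057, 0.36, 0], "dr": [0, 0, 0], "hand": -1},
    {"offset": [-0.057, 0.36, 0], "dr": [0, 0, 0], "hand": -1},
    {"offset": [-0.057, 0.36, 0], "dr": [0, 0, 0], "hand": -1},
    {"offset": [-0.057, 0.36, 0], "dr": [0, 0, 0], "hand": -1},
  ],
)

```text
time_s: 8.95
eef_pos: [519.1, 112.8, 149.4]
ee_rot: [-0.0, 1.0, 0.01, 0.0]
force: [0.7, -0.9, -0.7]
grip_width: 0.147
grip_force: 39.8
```

Emit:
arm_command(
  increments=[
    {"offset": [-0.057, 0.3, 0], "dr": [0, 0, 0], "hand": -1},
    {"offset": [0, 0.15, 0.1], "dr": [0, 0, 0], "hand": -1},
    {"offset": [0, 0, 0.35], "dr": [0, 0, 0], "hand": -1},
    {"offset": [0, 0, 0.35], "dr": [0, 0, 0], "hand": -1},
    {"offset": [0, 0, 0.3], "dr": [0, 0, 0], "hand": -1},
    {"offset": [0, 0, 0], "dr": [0, 0, 0], "hand": -1},
    {"offset": [0, 0, 0], "dr": [0, 0, 0], "hand": -1},
  ],
)

```text
time_s: 9.65
eef_pos: [514.4, 60.2, 18.1]
ee_rot: [0.0, 1.0, 0.01, 0.0]
force: [0.2, 0.2, -0.3]
grip_width: 0.147
grip_force: 39.8
```

Emit:
arm_command(
  increments=[
    {"offset": [0, 0, 0.04], "dr": [0, 0, 0], "hand": -1},
    {"offset": [0, 0, 0.03], "dr": [0, 0, 0], "hand": -1},
    {"offset": [0, 0, 0.02], "dr": [0, 0, 0], "hand": -1},
    {"offset": [0, 0, 0], "dr": [0, 0, 0], "hand": -1},
    {"offset": [0, 0, 0], "dr": [0, 0, 0], "hand": -1},
  ],
)

```text
time_s: 10.15
eef_pos: [514.1, 60.2, 6.5]
ee_rot: [0.0, 1.0, 0.01, 0.0]
force: [-0.3, 0.6, -0.4]
grip_width: 0.149
grip_force: 39.8
```

Emit:
arm_command(
  increments=[
    {"offset": [0, 0, 0.01], "dr": [0, 0, 0], "hand": -1},
    {"offset": [0, 0, 0], "dr": [0, 0, 0], "hand": -1},
    {"offset": [0, 0, 0], "dr": [0, 0, 0], "hand": -1},
  ],
)

```text
time_s: 10.45
eef_pos: [514.2, 60.2, 5.9]
ee_rot: [0.0, 1.0, 0.01, 0.0]
force: [-1.9, 0.4, 8.2]
grip_width: 0.148
grip_force: 40.8
```

Emit:
arm_command(
  increments=[
    {"offset": [0, 0, 0], "dr": [0, 0, 0], "hand": -0.2},
    {"offset": [0, 0, 0], "dr": [0, 0, 0], "hand": -0.2},
    {"offset": [0, 0, 0], "dr": [0, 0, 0], "hand": -0.2},
    {"offset": [-0.09, 0, 0], "dr": [0, 0, 0], "hand": -0.2},
    {"offset": [-0.08, 0, 0], "dr": [0, 0, 0], "hand": -0.2},
    {"offset": [0, 0, 0], "dr": [0, 0, 0], "hand": -0.2},
    {"offset": [0, 0, 0], "dr": [0, 0, 0], "hand": -0.2},
  ],
)

```text
time_s: 11.15
eef_pos: [493.8, 59.8, 5.2]
ee_rot: [0.0, 1.0, 0.01, 0.0]
force: [0.1, -1.1, 0.2]
grip_width: 0.398
grip_force: 0.0
```

Emit:
arm_command(
  increments=[
    {"offset": [0, 0, 0], "dr": [0, 0, 0], "hand": -1},
    {"offset": [0, 0, 0], "dr": [0, 0, 0], "hand": -1},
    {"offset": [0, 0, 0], "dr": [0, 0, 0], "hand": -1},
    {"offset": [0, 0, 0], "dr": [0, 0, 0], "hand": -1},
    {"offset": [0, 0, 0], "dr": [0, 0, 0], "hand": -1},
    {"offset": [0, 0, 0], "dr": [0, 0, 0], "hand": -1},
  ],
  grip_force=50,
)

```text
time_s: 11.75
eef_pos: [494.0, 59.8, 5.4]
ee_rot: [0.0, 1.0, 0.01, 0.001]
force: [0.8, -0.2, 4.7]
grip_width: 0.146
grip_force: 49.5
```

Emit:
arm_command(
  increments=[
    {"offset": [0, 0, -0.1], "dr": [0, 0, 0], "hand": -1},
    {"offset": [0, 0, -0.3], "dr": [0, 0, 0], "hand": -1},
    {"offset": [0, 0, -0.35], "dr": [0, 0, 0], "hand": -1},
    {"offset": [0, 0, -0.35], "dr": [0, 0, 0], "hand": -1},
    {"offset": [0, -0.15, -0.1], "dr": [0, 0, 0], "hand": -1},
    {"offset": [0.07, -0.36, 0], "dr": [0, 0, 0], "hand": -1},
    {"offset": [0.07, -0.36, 0], "dr": [0, 0, 0], "hand": -1},
    {"offset": [0.07, -0.36, 0], "dr": [0, 0, 0], "hand": -1},
  ],
)

```text
time_s: 12.55
eef_pos: [515.4, 209.4, 149.7]
ee_rot: [0.0, 1.0, 0.01, -0.0]
force: [0.9, -0.5, -1.3]
grip_width: 0.146
grip_force: 49.0
```

Emit:
arm_command(
  increments=[
    {"offset": [0.07, -0.36, 0], "dr": [0, 0, 0], "hand": -1},
    {"offset": [0.067, -0.36, 0], "dr": [0, 0, 0], "hand": -1},
    {"offset": [0, -0.195, 0], "dr": [0, 0, 0], "hand": -1},
    {"offset": [0, 0, 0.2], "dr": [0, 0, 0], "hand": -1},
    {"offset": [0, 0, 0.25], "dr": [0, 0, 0], "hand": -1},
    {"offset": [0, 0, 0.15], "dr": [0, 0, 0], "hand": -1},
    {"offset": [0, 0, 0], "dr": [0, 0, 0], "hand": -1},
    {"offset": [0, 0, 0], "dr": [0, 0, 0], "hand": -1},
  ],
)

```text
time_s: 13.35
eef_pos: [530.0, 318.0, 78.0]
ee_rot: [-0.0, 1.0, 0.01, 0.0]
force: [0.5, -0.3, 0.0]
grip_width: 0.145
grip_force: 49.0
```

Run:
```python
from h import *
s=ctrl.sense();print(s["time_s"],s["eef_pos"],s["ee_rot"],s["force"],s["grip_width"])
c=ctrl.camera_info("wrist");im=ctrl.capture("wrist")[:,:,::-1]
cv2.imwrite("w5.png",im);np.save("w5.npy",c,allow_pickle=True)
cv2.imwrite("pics/w5.png",cv2.convertScaleAbs(cv2.resize(im,(800,600),interpolation=cv2.INTER_CUBIC),alpha=1.5))
```

```text
13.35 [530.02500081 318.02580796  77.97289701] [-2.13325617e-05  9.99948260e-01  1.01720622e-02  7.53163500e-05] [ 0.48486663 -0.34429826  0.04757229] 0.14488201323253497
```

View pics/w5.png

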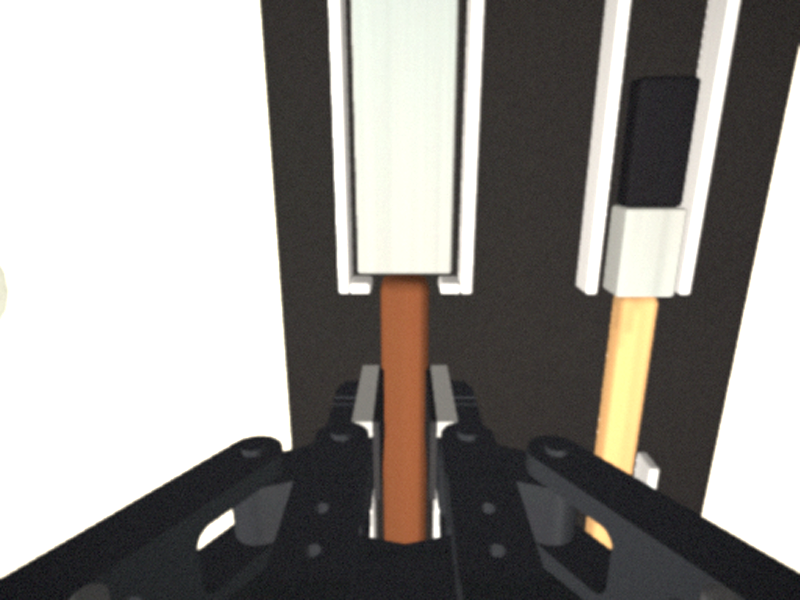

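The regrip is clear of the shoulders: the fingers are at row 370 and below, the shoulders at row 293. The blade is centred between the ridges.

Emit:
arm_command(
  increments=[
    {"offset": [0, 0, 0.07], "dr": [0, 0, 0], "hand": -1},
    {"offset": [0, 0, 0.07], "dr": [0, 0, 0], "hand": -1},
    {"offset": [0, 0, 0.05], "dr": [0, 0, 0], "hand": -1},
    {"offset": [0, 0, 0.01], "dr": [0, 0, 0], "hand": -1},
    {"offset": [0, 0, 0.01], "dr": [0, 0, 0], "hand": -1},
    {"offset": [0, 0, 0], "dr": [0, 0, 0], "hand": -1},
    {"offset": [0, 0, 0], "dr": [0, 0, 0], "hand": -1},
  ],
)

```text
time_s: 14.1
eef_pos: [530.0, 318.1, 52.1]
ee_rot: [-0.0, 1.0, 0.01, 0.0]
force: [0.8, 0.2, -0.1]
grip_width: 0.146
grip_force: 49.0
```

Emit:
arm_command(
  increments=[
    {"offset": [0, 0, 0.01], "dr": [0, 0, 0], "hand": -1},
    {"offset": [0, 0, 0], "dr": [0, 0, 0], "hand": -1},
    {"offset": [0, 0, 0], "dr": [0, 0, 0], "hand": -1},
  ],
)

```text
time_s: 14.4
eef_pos: [529.9, 318.0, 50.7]
ee_rot: [-0.0, 1.0, 0.01, 0.0]
force: [-0.4, 1.0, -0.8]
grip_width: 0.14
grip_force: 49.0
```

Emit:
arm_command(
  increments=[
    {"offset": [0, 0, 0.008], "dr": [0, 0, 0], "hand": -1},
    {"offset": [0, 0, 0], "dr": [0, 0, 0], "hand": -1},
    {"offset": [0, 0, 0], "dr": [0, 0, 0], "hand": -1},
  ],
)

```text
time_s: 14.7
eef_pos: [530.0, 318.1, 50.4]
ee_rot: [-0.0, 1.0, 0.01, 0.0]
force: [-2.3, -1.2, 6.1]
grip_width: 0.143
grip_force: 49.7
```

Contact at z = 50.4, as expected. I'll release and rise.

Emit:
arm_command(
  increments=[
    {"offset": [0, 0, 0], "dr": [0, 0, 0], "hand": -0.6},
    {"offset": [0, 0, 0], "dr": [0, 0, 0], "hand": -0.3},
    {"offset": [0, 0, 0], "dr": [0, 0, 0], "hand": -0.3},
    {"offset": [0, 0, 0], "dr": [0, 0, 0], "hand": -0.3},
    {"offset": [0, 0, -0.1], "dr": [0, 0, 0], "hand": -0.3},
    {"offset": [0, 0, -0.3], "dr": [0, 0, 0], "hand": -0.3},
    {"offset": [0, 0, -0.35], "dr": [0, 0, 0], "hand": -0.3},
    {"offset": [0, 0, -0.35], "dr": [0, 0, 0], "hand": -0.3},
  ],
)

```text
time_s: 15.5
eef_pos: [529.7, 318.0, 184.2]
ee_rot: [-0.0, 1.0, 0.01, 0.0]
force: [0.8, 0.2, 0.1]
grip_width: 0.348
grip_force: 0.0
```

Emit:
arm_command(
  increments=[
    {"offset": [-0.2, 0, -0.3], "dr": [0, 0, 0], "hand": 0},
    {"offset": [-0.3, 0, 0], "dr": [0, 0, 0], "hand": 0},
    {"offset": [0, 0, 0], "dr": [0, 0, 0], "hand": 0},
    {"offset": [0, 0, 0], "dr": [0, 0, 0], "hand": 0},
  ],
)

```text
time_s: 15.9
eef_pos: [469.8, 316.9, 218.8]
ee_rot: [-0.0, 1.0, 0.01, 0.001]
force: [-0.1, -0.5, -0.8]
grip_width: 0.5
grip_force: 0.0
```

Run:
```python
from h import *
s=ctrl.sense();print(s["time_s"],s["eef_pos"],s["ee_rot"])
c=ctrl.camera_info("wrist");im=ctrl.capture("wrist")[:,:,::-1]
cv2.imwrite("w6.png",im);np.save("w6.npy",c,allow_pickle=True)
cv2.imwrite("pics/w6.png",cv2.convertScaleAbs(cv2.resize(im,(800,600),interpolation=cv2.INTER_CUBIC),alpha=1.4))
```

```text
15.9 [469.81823136 316.91586123 218.80269753] [-2.23627154e-04  9.99945200e-01  1.04427196e-02  7.04879142e-04]
```

View pics/w6.png

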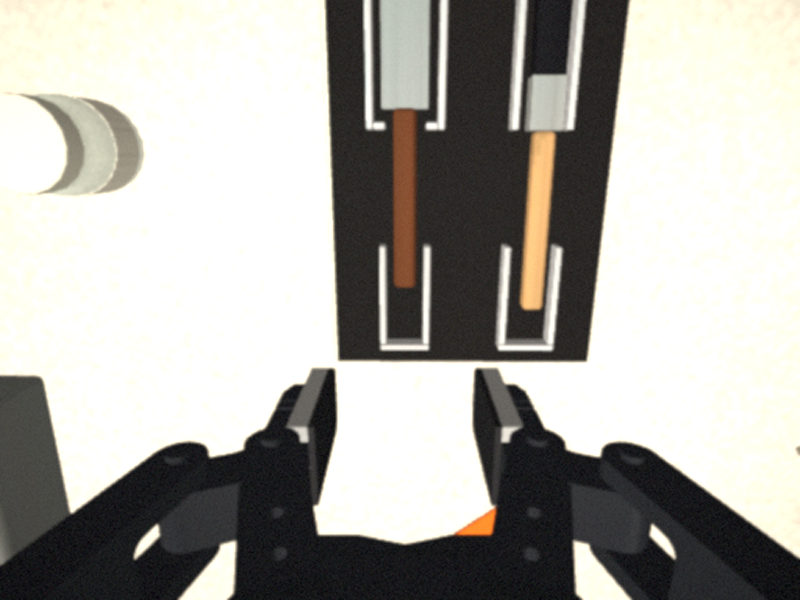

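The spatula lies in the keyhole: blade root at (404,108) beyond the shoulders, handle end at (404,287) inside the channel. The brush is untouched. That was picture 10, so from here I measure by code only, starting with the control.

Emit:
arm_command(
  increments=[
    {"offset": [0.024, 0.385, -0.1], "dr": [0, 0, 0], "hand": 0},
    {"offset": [0.024, 0.385, -0.1], "dr": [0, 0, 0], "hand": 0},
    {"offset": [0.024, 0.385, -0.1], "dr": [0, 0, 0], "hand": 0},
    {"offset": [0.024, 0.385, -0.1], "dr": [0, 0, 0], "hand": 0},
    {"offset": [0.024, 0.385, 0], "dr": [0, 0, 0], "hand": 0},
    {"offset": [0.024, 0.385, 0], "dr": [0, 0, 0], "hand": 0},
    {"offset": [0.024, 0.385, 0], "dr": [0, 0, 0], "hand": 0},
    {"offset": [0.024, 0.385, 0], "dr": [0, 0, 0], "hand": 0},
  ],
)

```text
time_s: 16.75
eef_pos: [501.0, -54.8, 265.8]
ee_rot: [0.0, 1.0, 0.01, 0.0]
force: [1.3, 0.2, -0.0]
grip_width: 0.501
grip_force: 0.0
```

Emit:
arm_command(
  increments=[
    {"offset": [0.024, 0.385, 0], "dr": [0, 0, 0], "hand": 0},
    {"offset": [0.024, 0.385, 0], "dr": [0, 0, 0], "hand": 0},
    {"offset": [0.024, 0.385, 0], "dr": [0, 0, 0], "hand": 0},
    {"offset": [0.024, 0.385, 0], "dr": [0, 0, 0], "hand": 0},
    {"offset": [0.024, 0.36, 0], "dr": [0, 0, 0], "hand": 0},
    {"offset": [0, 0, 0], "dr": [0, 0, 0], "hand": 0},
    {"offset": [0, 0, 0], "dr": [0, 0, 0], "hand": 0},
    {"offset": [0, 0, 0], "dr": [0, 0, 0], "hand": 0},
  ],
)

```text
time_s: 17.55
eef_pos: [519.8, -279.4, 265.7]
ee_rot: [-0.0, 1.0, 0.01, -0.0]
force: [-0.2, -0.2, 0.1]
grip_width: 0.499
grip_force: 0.0
```

```bash
cat > ctl.py <<'E'
from h import *
s=ctrl.sense();print(s["time_s"],s["eef_pos"],s["ee_rot"])
c=ctrl.camera_info("wrist");im=ctrl.capture("wrist")[:,:,::-1].copy()
cv2.imwrite("w7.png",im);np.save("w7.npy",c,allow_pickle=True)
h=cv2.cvtColor(im,cv2.COLOR_BGR2HSV)
print("cam",(-np.array(c["R"]).T@c["t"]).round(0))
def blobs(m,amin):
    n,l,st,ce=cv2.connectedComponentsWithStats(m.astype(np.uint8))
    return [(st[i],ce[i],(l==i).astype(np.uint8)) for i in range(1,n) if st[i,4]>=amin]
m=(h[...,1]>120)&(h[...,0]>10)&(h[...,0]<35)
for st,ce,mm in blobs(m,20):
    q=cv2.findContours(mm,0,2)[0][0];print("brass",st,ce.round(1),cv2.minAreaRect(q),ray(c,ce,62).round(1))
m=(h[...,2]<45)
for st,ce,mm in blobs(m,60): print("dark",st,ce.round(1),ray(c,ce,87).round(1))
print("expect knob",pix(c,[557,-227,97]),"pivot",pix(c,[647,-269,60]),"tab",pix(c,[535,-348,62]))
m=(h[...,2]>150)
for st,ce,mm in blobs(m,4):
    X=ray(c,ce,46)
    if 500<X[0]<680 and -390<X[1]<-150: print("bright",st[4],ce.round(1),X.round(1))
E
python3 ctl.py
```

```text
17.55 [ 519.75860825 -279.44436586  265.6734926 ] [-1.75269510e-04  9.99945725e-01  1.04169543e-02 -5.08408110e-05]
cam [ 593. -278.  409.]
brass [312 143  18  21 209] [320.7 152.8] ((320.6769104003906, 152.6846160888672), (21.4580078125, 9.922778129577637), 60.2551155090332) [ 536.6 -347.5   62. ]
dark [197 112  27  24 495] [209.6 123.2] [ 567.8 -229.9   87. ]
dark [    0   236   512   148 36499] [257.5 336.6] [ 313.  -282.6   87. ]
expect knob [205.40517887 135.22737162] pivot [250.7519706   41.62659245] tab [320.99951703 154.19134062]
bright 103276 [243.5 172.4] [ 509.  -262.2   46. ]
bright 11 [173.3 118.3] [ 569.2 -183.3   46. ]
bright 10 [330.5 122.9] [ 567.8 -359.1   46. ]
bright 9 [190.7 133.1] [ 553.2 -202.    46. ]
bright 10 [312.3 135.9] [ 553.  -339.8   46. ]
bright 9 [209.7 144.1] [ 541.2 -223.2   46. ]
bright 7 [293. 146.] [ 541.1 -318.5   46. ]
bright 135 [321.4 153.5] [ 533.1 -351.6   46. ]
bright 10 [230.2 150.7] [ 534.2 -246.6   46. ]
bright 7 [272.4 152. ] [ 533.7 -295.2   46. ]
bright 5 [251. 152.] [ 533.2 -270.6   46. ]
```

```bash
cat > fit.py <<'E'
from h import *
from scipy.optimize import least_squares
c=np.load("w7.npy",allow_pickle=True).item()
uv=[(173.3,118.3),(190.7,133.1),(209.7,144.1),(230.2,150.7),(251,152),(272.4,152),(293,146),(312.3,135.9),(330.5,122.9)]
P=np.array([ray(c,p,45.5)[:2] for p in uv]);a=np.arange(9)*.2
f=lambda q:(q[:2]+q[2]*np.c_[np.cos(q[3]+a),np.sin(q[3]+a)]-P).ravel()
q=least_squares(f,[647,-269,114,2.36]).x;print(q,np.abs(f(q)).max())
ang=lambda X:np.arctan2(*(X[:2]-q[:2])[::-1])%(2*np.pi)-q[3]
T=ray(c,(320.7,152.8),61);print("tab",ang(T),np.linalg.norm(T[:2]-q[:2]))
for z in(80,84,88):
    k=ray(c,(209.6,123.2),z);print("knob",z,k.round(1),ang(k),np.linalg.norm(k[:2]-q[:2]))
im=cv2.imread("w7.png");g=cv2.cvtColor(im,cv2.COLOR_BGR2GRAY)
for r in(148,150,152,154,156,158):print(g[r,306:336].tolist())
for A in(.34,1.4):
  d=q[3]+A;print("knob at",A,q[:2]+95*np.array([np.cos(d),np.sin(d)]),"dir",np.degrees(d))
E
python3 fit.py
```

```text
[ 653.99229991 -271.48346811  122.35013571    2.33636616] 1.4454780099350728
tab 1.380490824002789 140.1847706048134
knob 80 [ 567.3 -228.8   80. ] 0.3478853223248559 96.67231208898313
knob 84 [ 567.6 -229.4   84. ] 0.35206422109552404 96.13139323787891
knob 88 [ 567.9 -230.    88. ] 0.3562903394467245 95.59217212973618
[85, 84, 85, 85, 85, 85, 86, 98, 116, 124, 124, 125, 122, 122, 124, 124, 122, 108, 94, 84, 84, 86, 84, 85, 84, 85, 85, 84, 84, 84]
[86, 84, 86, 85, 86, 85, 85, 89, 105, 118, 123, 123, 125, 123, 121, 123, 124, 122, 112, 91, 82, 86, 83, 82, 83, 84, 83, 86, 83, 84]
[84, 84, 85, 84, 84, 86, 84, 84, 85, 97, 113, 124, 125, 125, 126, 124, 124, 124, 123, 112, 89, 84, 83, 82, 82, 83, 85, 84, 84, 81]
[86, 86, 85, 85, 86, 82, 82, 87, 86, 84, 94, 111, 121, 125, 122, 123, 123, 122, 124, 123, 117, 96, 87, 86, 83, 83, 83, 84, 83, 84]
[86, 86, 84, 84, 85, 84, 86, 83, 83, 85, 88, 98, 115, 123, 124, 122, 124, 122, 122, 124, 124, 118, 101, 91, 84, 85, 83, 83, 83, 83]
[84, 84, 85, 85, 87, 85, 84, 88, 85, 86, 85, 84, 93, 109, 118, 123, 125, 124, 123, 124, 123, 126, 119, 103, 87, 85, 84, 84, 84, 83]
knob at 0.34 [ 569.08890214 -228.86407058] dir 153.34448524905238
knob at 1.4 [ 575.306134   -324.71397903] dir 214.07801153291967
```

Emit:
arm_command(
  increments=[
    {"offset": [0.207, -0.203, 0], "dr": [0, 0, 0], "hand": 0.2},
    {"offset": [0.207, -0.203, 0], "dr": [0, 0, 0], "hand": 0.2},
    {"offset": [0, 0, 0.3], "dr": [0, 0, 0.151], "hand": 0.2},
    {"offset": [0, 0, 0.3], "dr": [0, 0, 0.151], "hand": 0.2},
    {"offset": [0, 0, 0.1], "dr": [0, 0, 0.151], "hand": 0.2},
    {"offset": [0, 0, 0], "dr": [0, 0, 0.151], "hand": 0.2},
    {"offset": [0, 0, 0], "dr": [0, 0, 0], "hand": 0.2},
    {"offset": [0, 0, 0], "dr": [0, 0, 0], "hand": 0.2},
  ],
)

```text
time_s: 18.4
eef_pos: [568.5, -229.6, 182.4]
ee_rot: [0.0, 0.975, -0.223, 0.001]
force: [-0.3, -0.1, -0.2]
grip_width: 0.602
grip_force: 0.0
```

Emit:
arm_command(
  increments=[
    {"offset": [0, 0, 0.25], "dr": [0, 0, 0], "hand": 0.2},
    {"offset": [0, 0, 0.25], "dr": [0, 0, 0], "hand": 0.2},
    {"offset": [0, 0, 0.25], "dr": [0, 0, 0], "hand": 0.2},
    {"offset": [0, 0, 0.18], "dr": [0, 0, 0], "hand": 0.2},
    {"offset": [0, 0, 0], "dr": [0, 0, 0], "hand": 0.2},
    {"offset": [0, 0, 0], "dr": [0, 0, 0], "hand": 0.2},
  ],
  grip_force=25,
)

```text
time_s: 19.0
eef_pos: [568.7, -230.3, 71.3]
ee_rot: [0.0, 0.975, -0.224, 0.001]
force: [-0.1, -0.3, 0.7]
grip_width: 0.603
grip_force: 0.0
```

Emit:
arm_command(
  increments=[
    {"offset": [0, 0, 0], "dr": [0, 0, 0], "hand": -0.2},
    {"offset": [0, 0, 0], "dr": [0, 0, 0], "hand": -0.4},
    {"offset": [0, 0, 0], "dr": [0, 0, 0], "hand": -1},
    {"offset": [0, 0, 0], "dr": [0, 0, 0], "hand": -1},
    {"offset": [0, 0, 0], "dr": [0, 0, 0], "hand": -1},
    {"offset": [0, 0, 0], "dr": [0, 0, 0], "hand": -1},
  ],
)

```text
time_s: 19.6
eef_pos: [568.7, -230.5, 71.5]
ee_rot: [0.0, 0.974, -0.225, 0.001]
force: [-0.3, 0.9, 6.1]
grip_width: 0.249
grip_force: 25.0
```

Emit:
arm_command(
  increments=[
    {"offset": [0.0034, 0.0735, 0], "dr": [0, 0, -0.1184], "hand": -1},
    {"offset": [0.0034, 0.0735, 0], "dr": [0, 0, -0.1184], "hand": -1},
    {"offset": [0.0034, 0.0735, 0], "dr": [0, 0, -0.1184], "hand": -1},
    {"offset": [0.0034, 0.0735, 0], "dr": [0, 0, -0.1184], "hand": -1},
    {"offset": [0.0034, 0.0735, 0], "dr": [0, 0, -0.1184], "hand": -1},
    {"offset": [0.0034, 0.0735, 0], "dr": [0, 0, -0.1184], "hand": -1},
    {"offset": [0, 0, 0], "dr": [0, 0, 0], "hand": -1},
    {"offset": [0, 0, 0], "dr": [0, 0, 0], "hand": -1},
  ],
)

```text
time_s: 20.4
eef_pos: [560.1, -282.2, 71.5]
ee_rot: [0.001, 0.999, 0.052, 0.002]
force: [2.5, -0.6, 4.6]
grip_width: 0.251
grip_force: 25.0
```

Emit:
arm_command(
  increments=[
    {"offset": [0.0034, 0.073, 0], "dr": [0, 0, -0.1174], "hand": -1},
    {"offset": [0.0034, 0.073, 0], "dr": [0, 0, -0.1174], "hand": -1},
    {"offset": [0.0034, 0.073, 0], "dr": [0, 0, -0.1174], "hand": -1},
    {"offset": [0.0034, 0.073, 0], "dr": [0, 0, -0.1174], "hand": -1},
    {"offset": [0.0034, 0.073, 0], "dr": [0, 0, -0.1174], "hand": -1},
    {"offset": [0, 0, 0], "dr": [0, 0, 0], "hand": -1},
    {"offset": [0, 0, 0], "dr": [0, 0, 0], "hand": -1},
    {"offset": [0, 0, 0], "dr": [0, 0, 0], "hand": -1},
  ],
)

```text
time_s: 21.2
eef_pos: [574.8, -322.4, 71.5]
ee_rot: [0.001, 0.96, 0.279, 0.002]
force: [5.7, 2.7, 4.9]
grip_width: 0.25
grip_force: 25.0
```

Emit:
arm_command(
  increments=[
    {"offset": [0, 0, 0], "dr": [0, 0, 0], "hand": -0.1},
    {"offset": [0, 0, 0], "dr": [0, 0, 0], "hand": 0},
    {"offset": [0, 0, 0], "dr": [0, 0, 0], "hand": 0},
    {"offset": [0, 0, -0.1], "dr": [0, 0, 0], "hand": 0},
    {"offset": [0, 0, -0.35], "dr": [0, 0, 0], "hand": 0},
    {"offset": [0, 0, -0.35], "dr": [0, 0, 0], "hand": 0},
    {"offset": [0, 0, -0.35], "dr": [0, 0, 0], "hand": 0},
    {"offset": [-0.3, 0, -0.25], "dr": [0, 0, 0], "hand": 0},
  ],
)

```text
time_s: 22.0
eef_pos: [544.8, -340.5, 242.0]
ee_rot: [0.002, 0.96, 0.281, 0.001]
force: [0.7, -0.9, 0.7]
grip_width: 0.501
grip_force: 0.0
```

Emit:
arm_command(
  increments=[
    {"offset": [-0.35, 0, -0.1], "dr": [0, 0, 0], "hand": 0},
    {"offset": [-0.35, 0, 0], "dr": [0, 0, 0], "hand": 0},
    {"offset": [0, 0, 0], "dr": [0, 0, 0], "hand": 0},
    {"offset": [0, 0, 0], "dr": [0, 0, 0], "hand": 0},
    {"offset": [0, 0, 0], "dr": [0, 0, 0], "hand": 0},
  ],
)

```text
time_s: 22.5
eef_pos: [472.6, -386.5, 250.4]
ee_rot: [0.0, 0.96, 0.279, 0.0]
force: [-0.5, 0.4, -0.7]
grip_width: 0.502
grip_force: 0.0
```

```bash
python3 ctl.py
python3 - <<'E'
from h import *
c=np.load("w7.npy",allow_pickle=True).item()
im=cv2.imread("w7.png");g=cv2.cvtColor(im,cv2.COLOR_BGR2GRAY)
q=np.array([653.99,-271.48]);
# resample gray on arcs about pivot at pointer / arm height
for R,z in((25,57),(40,57),(60,57),(108,55),(112,55),(116,55),(132,62),(140,62),(148,62)):
    A=np.arange(1.1,1.66,.02)+2.33637
    uv=np.array([pix(c,[q[0]+R*np.cos(a),q[1]+R*np.sin(a),z]) for a in A],np.float32)
    v=cv2.remap(g,uv[None,:,0].copy(),uv[None,:,1].copy(),1)[0];print(R,uv[14].round(0),v.tolist())
E
```

```text
22.5 [ 472.6192191  -386.50524897  250.42051032] [5.04770939e-05 9.60271297e-01 2.79068113e-01 1.48851466e-04]
cam [ 534. -348.  394.]
brass [255  86  10  23 222] [259.6  96.9] ((259.5, 97.0), (22.0, 9.0), 90.0) [ 535.9 -348.1   62. ]
brass [500 346  12  11  45] [505.7 350.7] ((506.2400207519531, 351.1800231933594), (13.40000057220459, 4.400000095367432), 36.869895935058594) [ 442.3 -781.3   62. ]
dark [247  26  26  33 672] [259.3  42. ] [ 574.8 -322.9   87. ]
dark [121 169  19  75 149] [130.  205.1] [ 375.7 -293.2   87. ]
dark [489 219  23  38 514] [502.8 234.6] [ 555.9 -638.1   87. ]
dark [    0   236   512   148 36602] [258.2 336.7] [ 309.1 -490.5   87. ]
expect knob [149.15462264  -8.49323826] pivot [251.61099371 -63.75152249] tab [259.04836727  97.64049047]
bright 4 [352.  25.] [ 642.4 -388.7   46. ]
bright 12 [334.1  54.8] [ 610.9 -389.8   46. ]
25 [258. -36.] [0, 0, 0, 0, 0, 0, 0, 0, 0, 0, 0, 0, 0, 0, 0, 0, 0, 0, 0, 0, 0, 0, 0, 0, 0, 0, 0, 0]
40 [259. -17.] [0, 0, 0, 0, 0, 0, 0, 0, 0, 0, 0, 0, 0, 0, 0, 0, 0, 0, 0, 0, 0, 0, 0, 0, 0, 0, 0, 0]
60 [259.   8.] [76, 75, 75, 79, 76, 
[... 178 characters left out ...]
, 74, 76, 71, 74, 74, 74, 74, 76, 77, 76, 76]
112 [259.  67.] [74, 76, 76, 77, 75, 77, 76, 76, 76, 76, 76, 76, 75, 91, 100, 90, 76, 75, 75, 74, 74, 75, 73, 74, 75, 74, 75, 76]
116 [259.  71.] [75, 76, 75, 75, 75, 87, 79, 76, 76, 75, 76, 75, 76, 92, 99, 91, 76, 75, 75, 74, 73, 73, 74, 74, 84, 87, 75, 76]
132 [259.  88.] [78, 77, 77, 76, 78, 76, 74, 76, 75, 75, 75, 76, 87, 110, 109, 110, 81, 75, 74, 73, 76, 75, 75, 75, 73, 75, 75, 74]
140 [260.  96.] [76, 76, 76, 75, 76, 76, 74, 73, 75, 76, 74, 74, 81, 111, 110, 111, 77, 73, 72, 73, 72, 74, 72, 74, 76, 75, 74, 72]
148 [260. 104.] [77, 76, 76, 76, 75, 75, 74, 74, 74, 75, 76, 77, 79, 109, 110, 110, 77, 75, 74, 76, 74, 73, 71, 73, 74, 74, 74, 64]
```

The pointer is at 1.38 rad and the tab at 1.38 rad in the same picture, so they are in line. The tab hasn't moved, at (536,-348), and the gripper is clear of everything. I'm handing in.

```bash
python3 -c "
from rig import ctrl
print(ctrl.finish_job())"
```

```text
the job is handed in; nothing more can be done
None
```

The job is handed in: the spatula was set down in the keyhole compartment after one regrip, then the lever was swung to about 1.38 rad, where I measured the tab, with both let go and the tab and brush not moved.

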